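# Press the label holder home on the unlabelled parts bin

### The arm

A 6-joint arm with a two-finger parallel gripper is mounted at the origin on the work surface. World frame = base frame: x ahead of the robot, y to its left, z up, the work surface at z = 0. Lengths are in m, angles in degrees, forces in N, time in s.
With the tool pointing down it reaches from about 0.25 to 0.725 m from the base axis. Payload 9.7 kg.
Tool frame: the origin (TCP) lies at the very end of the fingers, on their centre line; the grasp point (between the pads) lies 19 mm behind it; z points along the fingers, y is the line along which they close (so a half turn about z gives the same grasp; the last joint's range is limited). The gripper opens to 85 mm and grips with 20 to 120 N. Pads are 22 mm wide; open, the fingers measure 114 mm over their backs; the gripper's body (76 mm by 85 mm) begins 54 mm behind the grasp point. The pads swing forward as they close: fully open they stand 13 mm farther back than shut.
Start: joints at [63.426, 4.979, 10.078, 95.1, 0, 90], TCP at [0.246, 0.492, 0.231] pointing down, gripper open.
Joint ranges: [-179.16, 179.16], [-48.56, 103.87], [-65.8, 70.77], [-126.05, 130.52], [-82.76, 87.17], [-180, 180]. Speed limits (degrees/s): [127.2, 127.2, 147.25, 180, 180, 180].

### API

Orientations are given as [roll, pitch, yaw] about the fixed x, y, z axes, in that order (R = Rz(yaw) Ry(pitch) Rx(roll)).
In Python, from workcell import telemetry, optics, workorder gives the robot as it stands.
- The arm moves only by the shell command python3 -m handwheel 'ROWS' [FORCE]. ROWS is JSON, a list of rows, each an object of numbers: "tx", "ty", "tz": the shift along the tool's x, y, z in m; "ax", "ay", "az": the turn, a rotation vector about the tool's x, y, z in degrees; "jaw": the gripper command: -1 is shut, 1 is fully open, values between are in proportion. A call has exactly 10 rows; each row shifts and turns the commanded pose from where the row before left it, along the tool's axes as they then stand; what a row does not reach is not made up. A row lasts 1/8 s, in which the tool goes at most 62.5 mm and 10.7 degrees, less where a joint would pass 70% of its speed; a pose out of reach is approached as far as the arm can. A call is refused whole if a number of a shift passes 0.0625 or a number of a turn 10.7, either way. A call with a gripper value outside its range is refused whole. The fingers move at their own pace and stop on an object; FORCE is the grip in N (left out, the last holds). Time passes only in rows, so rows that do not move let the fingers close, or fill a call up. It gives the time, the measured TCP pose, the force, the opening and the grip force at its end, in the units of the state.
- telemetry.get_obs(): the state, without advancing time (a new reading comes with each control period).
- optics.camera(name): name is "scene" or "side" or "wrist"; returns a dict with "color" (384x512x3 uint8, red, green, blue), "K" (3x3 intrinsics, pixels), "extrinsics" (4x4, takes a point from camera to world coordinates); the wrist camera has in their place "mount" (4x4, takes a point from camera to tool coordinates, whose origin is the TCP and whose axes are the flange's). Camera axes: x right, y down, z forward; pixel columns grow to the right and rows downward; lengths in m; the calibration is good to about 2 mm. A picture is of the moment at which its call begins: read the wrist's pose just before it. There is no depth.
- workorder.job_done(): hands the job in; it is judged then, once.
The state is a dict: "time": time; "q": joint angles; "qd": joint speeds; "joint_efforts": joint torques, N m; "ee_pos": TCP position; "tcp_rot": TCP orientation; "wrist_force": force on the tool from outside, world axes, zero at the start; "torque": the same for the moment, N m; "opening": finger opening in m; "grasp_force": force on a finger pad.
Only numpy, scipy, OpenCV 4.12 (cv2) and the standard library are available. Lean on these libraries where they do the work, as an engineer would, in place of code of your own. Each camera call takes 0.05 s, during which the arm holds its last target. There are 200 camera calls.

### The job

Three blue pick bins stand in a row and one has lost its label: lift the wide label holder out of its wooden stand by its bow handle, and push it down behind the lip of that bin, against the sprung seat, until it is fully home and stops. Finish while still holding it pressed fully home (do not let go: the spring would push it up again), and leave everything else on the bench where it is.

Things in the scene. Friction and masses are not known exactly. Their poses are not given: they have to be found in the camera images.
- label_holder: Wide label holder: upright white plastic plate 5 thick (x), 80 wide (y), 55 mm tall (z), paper card on its +x face, with a bow handle above it. Origin: middle of the plate's bottom edge; z up. 35 to 70 g. Starts upright and loose in the slot of the wide wooden stand; lifts straight up out of it.
- bar (a point): Centre of the wide holder's handle: a level 10 x 10 mm square bar, 60 mm long along y, 88 mm above the holder's origin, on two 6 mm wide posts at its ends (48 mm free between them). Axes as the holder's: pinch it across x.
- wide_stand: Fixed wooden block holding the wide label holder: 56 (x) x 106 (y) x 30 mm high, origin under its centre; slot along y 7.5 mm wide and 22 mm deep, its floor 8 mm above the bench.
- empty_bin: The only one of three blue open bins with no label holder; its place in the row varies. Fixed, 120 (x) x 110 (y) mm, wall 64 mm high with rolled edge. Origin: centre of its underside. Its +x side (far from the robot) carries the label channel. The other two bins have a holder in the channel, as high as the finished one.
- channel (a point): Middle of the empty bin's label channel, 64.5 mm along +x from the bin's origin and 34 mm up, at the lip's straight top; axes as the bin's. Channel: open above, 9 mm wide (x) between bin wall and lip, 88 mm long (y) between end cheeks; lip and cheeks flare outward up to 41 mm. The holder goes in upright, width along y, either face forward.
- seat (a joint): Travel in m of the sprung rubber seat in the bottom of the channel: 0 = up (its top 22 mm above the bench), 0.010 = fully down on its hard stop (12 mm above the bench: the holder is home, bar centre at 100 mm). The spring resists with 4 N at first, 9 N at the stop, and returns when let go.
- narrow_holder: Bystander: a like holder but only 52 mm wide with a 48 mm bar, loose in its own stand; origin at the middle of its bottom edge. The two stands swap places.
- pot: Bystander: small jar, 36 mm across, 36 mm high, between the stands and the bins; origin under its centre.
- spool: Bystander: wire spool 76 mm across, 50 mm high; origin under its centre.
- meter: Bystander: orange hand multimeter lying flat, 150 x 78 x 40 mm; origin under its centre.
- mug: Bystander: white mug, 80 mm across, 90 mm high; origin under its centre.
- driver: Bystander: screwdriver lying flat; origin near its middle, on the bench.
- bottle: Bystander: bottle 50 mm across, 110 mm high; origin under its centre.
There are look-alikes about, which are no part of the job. What is shaped like the label_holder but red is not meant. What is shaped like the empty_bin but yellow is not meant.

How it is judged (in metres and radians):
On the way:
1. the label holder is lifted clear of its stand in the fingers (height (world z) of label_holder above 0.04 m and contact force between the fingers and label_holder above 0.2 N and horizontal distance between label_holder and channel above 0.06 m), for 0.2 s.
At the end, for the whole second after the job is handed in: Wide holder upright (0.15 rad) in the empty bin's channel (5 mm across, 7 mm along), bottom edge under 15.5 mm above the bench, seat down over 8 of 10 mm, pressing on the bin with over 4 N, fingers still on it with over 2 N, at rest: the robot finishes holding it pressed home (value of joint seat above 0.008 m and x of label_holder in the frame of empty_bin between 0.0595 and 0.0695 m and y of label_holder in the frame of empty_bin between -0.007 and 0.007 m and z of label_holder in the frame of empty_bin below 0.0155 m and angle between label_holder's own z axis and vertical below 0.15 rad and contact force between label_holder and empty_bin above 4 N and contact force between the fingers and label_holder above 2 N and linear speed of label_holder below 0.02 m/s); the arm keeps its last pose, push and grip.
It fails at once if a bystander (narrow holder, pot, spool, meter, mug, screwdriver, bottle) is moved more than 3 cm (distance of any of narrow_holder, pot, spool, meter, mug, driver, bottle from where it was at the start of the episode above 0.03 m).
It also fails if it takes over 45 s, if anything falls off the work surface, if the arm or the gripper's body presses on something with over 40 N, if the wrist force passes 120 N, or if a joint passes its speed limit or range.

## Working session

There is one attempt and no reset: what is moved stays moved. The work goes in short steps, Python scripts to look and compute and a shell command to move; the robot and the scene stay as the last step left them, time stands still between calls to the robot, and variables do not carry over. Pictures are saved under pics/ and viewed, at most 10 in all, crops included, and the job is handed in when it is done.

```bash
mkdir -p pics
python3 - <<'E'
from workcell import telemetry, optics
import cv2,numpy as np
print(telemetry.get_obs())
for n in ("scene","side"):
    c=optics.camera(n); cv2.imwrite(f"pics/{n}0.png",c["color"][:,:,::-1]); print(n,c["K"],c["extrinsics"])
    np.savez(f"{n}0.npz",**c)
c=optics.camera("wrist"); print(c["K"],c["mount"])
E
```

```text
{'time': 0.0, 'q': array([ 6.34272852e+01,  5.00884086e+00,  1.00332427e+01,  9.50994597e+01,
       -4.85321844e-04,  9.00000091e+01]), 'qd': array([ 0.06328529, -0.01660112, -0.00844041, -0.05566591, -0.04563086,
        0.12387197]), 'joint_efforts': array([-1.16496056e-03, -5.20382631e+01,  4.64809263e+01,  1.61077548e-02,
       -1.29103191e-04, -6.28412948e-07]), 'ee_pos': array([0.2459286 , 0.49168738, 0.2305939 ]), 'tcp_rot': array([-1.79924942e+02,  4.85333371e-04,  1.53427277e+02]), 'wrist_force': array([-0.47235077, -0.13799821,  0.28382128]), 'torque': array([0.04971775, 0.02576083, 0.04175099]), 'grasp_force': 0.0, 'opening': 0.08523756037992541}
scene [[437.33258669   0.         250.62235383]
 [  0.         437.33258669 192.92977694]
 [  0.           0.           1.        ]] [[ 0.36673304  0.665937   -0.64964205  1.24429788]
 [ 0.9301621  -0.27558078  0.24259782 -0.27545729]
 [-0.017474   -0.69324105 -0.72049393  0.88436129]
 [ 0.          0.          0.          1.        ]]
side [[421.67214967   0.         253.61156457]
 [  0.         421.67214967 188.44363381]
 [  0.           0.           1.        ]] [[-0.96611066 -0.13941723  0.21723955  0.28895199]
 [-0.25763945  0.46904929 -0.84475717  0.96529856]
 [ 0.01587765 -0.87209839 -0.4890729   0.65886387]
 [ 0.          0.          0.          1.        ]]
[[323.10867926   0.         252.19943202]
 [  0.         323.10867926 189.86183123]
 [  0.           0.           1.        ]] [[-1.25544050e-03 -9.44477928e-01 -3.28572470e-01  8.46780977e-02]
 [ 9.99998851e-01 -9.06408638e-04 -1.21542777e-03 -1.07978057e-04]
 [ 8.50123774e-04 -3.28573618e-01  9.44477980e-01 -1.43011427e-01]
 [ 0.00000000e+00  0.00000000e+00  0.00000000e+00  1.00000000e+00]]
```

View pics/scene0.png

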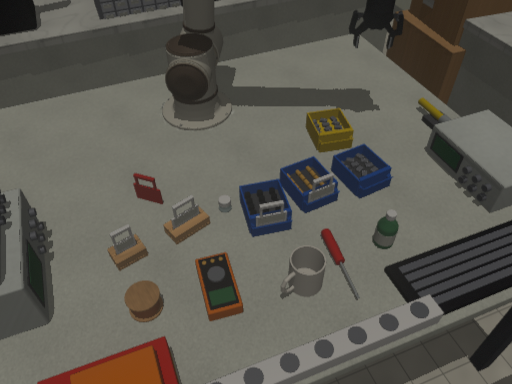

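View pics/side0.png

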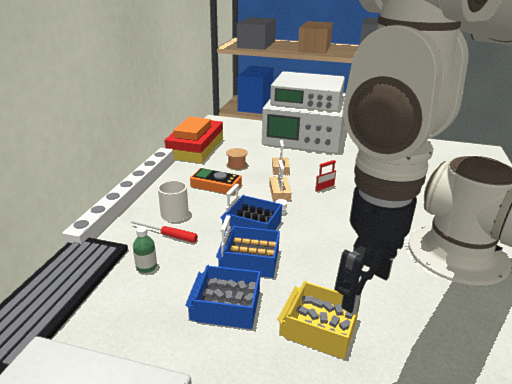

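Scene view: wide stand at about (187,222), holder bar at (185,203), and the narrow stand at (127,250). Of the three blue bins, the one at (361,170) has no label. The red holder at (148,188) and yellow bin at (329,129) are decoys. The side view agrees: the bin at (226,296) has no label.

```bash
cat > h.py <<'E'
import numpy as np,cv2
from workcell import telemetry,optics
from scipy.spatial.transform import Rotation as R
def ray(c,uv,E):
    d=E[:3,:3]@np.linalg.inv(c["K"])@np.array([*uv,1.]); return E[:3,3],d/np.linalg.norm(d)
def plane(c,uv,z,E=None):
    o,d=ray(c,uv,c["extrinsics"] if E is None else E); return o+d*(z-o[2])/d[2]
def proj(c,p,E):
    q=c["K"]@(E[:3,:3].T@(np.asarray(p)-E[:3,3])); return q[:2]/q[2]
def wrist():
    s=telemetry.get_obs(); c=dict(optics.camera("wrist")); T=np.eye(4)
    T[:3,:3]=R.from_euler("xyz",s["tcp_rot"],degrees=True).as_matrix(); T[:3,3]=s["ee_pos"]
    return s,c,T@c["mount"]
def load(n): return dict(np.load(n+"0.npz"))
E
python3 - <<'E'
from h import *
c=load("scene")
for nm,uv,z in [("bar",(185,203),.098),("stand top",(187,219),.03),("bin top",(361,166),.06),("pot",(225,199),.036),("midbin",(309,180),.06),("bin3",(265,203),.06),("narrow",(121,235),.098)]:
    print(nm,plane(c,uv,z).round(3))
im=c["color"]
a=cv2.resize(im[185:250,145:245],None,fx=4,fy=4,interpolation=cv2.INTER_CUBIC)
b=cv2.resize(im[140:205,310:410],None,fx=4,fy=4,interpolation=cv2.INTER_CUBIC)
s=load("side")["color"]
d=cv2.resize(s[260:330,180:270],(400,311),interpolation=cv2.INTER_CUBIC)
e=cv2.resize(s[130:220,240:340],(400,311)[:2],interpolation=cv2.INTER_CUBIC)
cv2.imwrite("pics/crop.png",np.vstack([np.hstack([a,b]),np.hstack([e,d])])[:,:,::-1])
E
```

```text
bar [ 0.506 -0.172  0.098]
stand top [ 0.498 -0.173  0.03 ]
bin top [0.522 0.322 0.06 ]
pot [ 0.474 -0.061  0.036]
midbin [0.516 0.165 0.06 ]
bin3 [0.548 0.023 0.06 ]
narrow [ 0.546 -0.335  0.098]
```

View pics/crop.png

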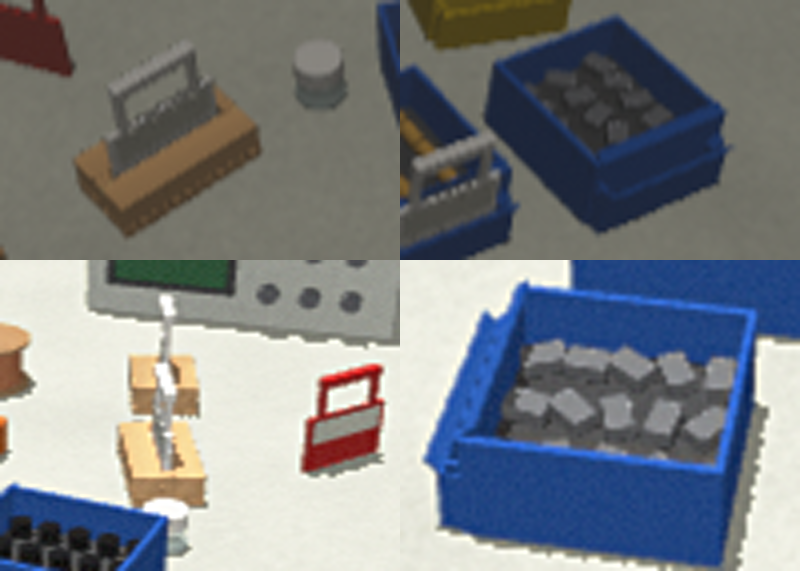

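The crop shows the bin's rim corners at scene pixels (333,155.5), (364,144), (390.5,167.5) and (359.5,179.5). The stand's top corners are at about (164,225), (177,237) and (210,217.5). The slot and plate run along the stand's length.

Run:
```python
from h import *
c=load("scene")
f=lambda L,z,s=(310,140):np.array([plane(c,(x/4+s[0],y/4+s[1]),z)[:2] for x,y in L])
b=f([(93,62),(217,17),(322,110),(198,158)],.064)
print(b.round(3),b.mean(0),np.linalg.norm(np.diff(b,axis=0),axis=1))
for i,j in((0,1),(3,2)): d=b[j]-b[i];print("y-axis yaw",np.degrees(np.arctan2(-d[0],d[1])))
for i,j in((0,3),(1,2)): d=b[j]-b[i];print("x-axis yaw",np.degrees(np.arctan2(d[1],d[0])))
s=f([(75,160),(128,208),(260,130)],.03,(145,185)); print(s.round(3),(s[0]+s[2])/2)
d=s[2]-s[1];print(np.linalg.norm(d),np.degrees(np.arctan2(-d[0],d[1])),np.linalg.norm(s[1]-s[0]))
h=f([(112,90),(195,45)],.101,(145,185));d=h[1]-h[0];print(h,h.mean(0),np.linalg.norm(d),np.degrees(np.arctan2(-d[0],d[1])))
```

```text
[[0.457 0.27 ]
 [0.448 0.377]
 [0.561 0.39 ]
 [0.569 0.287]] [0.50911641 0.33096563] [0.10681407 0.11344323 0.10284539]
y-axis yaw 4.795656791149136
y-axis yaw 4.607917566513339
x-axis yaw 8.705429576327088
x-axis yaw 6.6933727327333585
[[ 0.495 -0.234]
 [ 0.545 -0.212]
 [ 0.516 -0.117]] [ 0.50521091 -0.17520704]
0.0999268868680409 17.215534222371712 0.054815060199660266
[[ 0.51165364 -0.20317996]
 [ 0.49472637 -0.14601979]] [ 0.50319001 -0.17459987] 0.059613904985444305 16.495993359359392
```

```bash
python3 -m handwheel '[{"tx":-0.0353,"ty":-0.032,"jaw":1},{"tx":-0.0353,"ty":-0.032,"jaw":1},{"tx":-0.0353,"ty":-0.032,"jaw":1},{"tx":-0.0353,"ty":-0.032,"jaw":1},{"tx":-0.0353,"ty":-0.032,"jaw":1},{"tx":-0.0353,"ty":-0.032,"jaw":1},{"tx":-0.0353,"ty":-0.032,"jaw":1},{"tx":-0.0353,"ty":-0.032,"jaw":1},{"tx":-0.0353,"ty":-0.032,"jaw":1},{"tx":-0.0353,"ty":-0.032,"jaw":1}]' 40
python3 -m handwheel '[{"tx":-0.0353,"ty":-0.032,"jaw":1},{"tx":-0.0353,"ty":-0.032,"jaw":1},{"tx":-0.0353,"ty":-0.032,"jaw":1},{"tx":-0.0353,"ty":-0.032,"jaw":1},{"tx":-0.0353,"ty":-0.032,"jaw":1},{"az":9.3,"jaw":1},{"az":9.3,"jaw":1},{"az":9.3,"jaw":1},{"az":9.3,"jaw":1},{"az":9.3,"jaw":1}]'
python3 - <<'E'
from h import *
s,c,E=wrist(); print(s["ee_pos"],s["tcp_rot"],s["q"])
cv2.imwrite("pics/w1.png",c["color"][:,:,::-1]); np.savez("w1.npz",K=c["K"],E=E,color=c["color"])
E
```

```text
[0.24596825 0.49172787 0.2307487 ] [-1.79940761e+02 -7.91529495e-04  1.53426094e+02] [6.34248164e+01 5.00328739e+00 1.00445765e+01 9.51005278e+01
 7.90208352e-04 8.99987218e+01]$[0]: bad value
$[0]: bad value
```

View pics/w1.png

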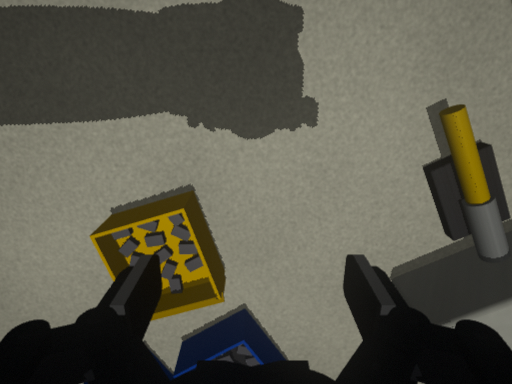

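The picture is still from the start pose, because both calls were refused. Rows probably need every key, so I'll write them in full.

```bash
python3 -m handwheel '[{"tx":-0.0353,"ty":-0.032,"tz":0,"ax":0,"ay":0,"az":0,"jaw":1},{"tx":-0.0353,"ty":-0.032,"tz":0,"ax":0,"ay":0,"az":0,"jaw":1},{"tx":-0.0353,"ty":-0.032,"tz":0,"ax":0,"ay":0,"az":0,"jaw":1},{"tx":-0.0353,"ty":-0.032,"tz":0,"ax":0,"ay":0,"az":0,"jaw":1},{"tx":-0.0353,"ty":-0.032,"tz":0,"ax":0,"ay":0,"az":0,"jaw":1},{"tx":-0.0353,"ty":-0.032,"tz":0,"ax":0,"ay":0,"az":0,"jaw":1},{"tx":-0.0353,"ty":-0.032,"tz":0,"ax":0,"ay":0,"az":0,"jaw":1},{"tx":-0.0353,"ty":-0.032,"tz":0,"ax":0,"ay":0,"az":0,"jaw":1},{"tx":-0.0353,"ty":-0.032,"tz":0,"ax":0,"ay":0,"az":0,"jaw":1},{"tx":-0.0353,"ty":-0.032,"tz":0,"ax":0,"ay":0,"az":0,"jaw":1}]' 40
```

```text
time: 1.45
ee_pos: [0.4189, 0.0462, 0.2313]
tcp_rot: [180.0, 0.0, 153.4]
wrist_force: [0.1, 1.1, -0.1]
opening: 0.0855
grasp_force: 0.0
```

```bash
python3 -m handwheel '[{"tx":-0.0353,"ty":-0.032,"tz":0,"ax":0,"ay":0,"az":0,"jaw":1},{"tx":-0.0353,"ty":-0.032,"tz":0,"ax":0,"ay":0,"az":0,"jaw":1},{"tx":-0.0353,"ty":-0.032,"tz":0,"ax":0,"ay":0,"az":0,"jaw":1},{"tx":-0.0353,"ty":-0.032,"tz":0,"ax":0,"ay":0,"az":0,"jaw":1},{"tx":-0.0353,"ty":-0.032,"tz":0,"ax":0,"ay":0,"az":0,"jaw":1},{"tx":0,"ty":0,"tz":0,"ax":0,"ay":0,"az":9.3,"jaw":1},{"tx":0,"ty":0,"tz":0,"ax":0,"ay":0,"az":9.3,"jaw":1},{"tx":0,"ty":0,"tz":0,"ax":0,"ay":0,"az":9.3,"jaw":1},{"tx":0,"ty":0,"tz":0,"ax":0,"ay":0,"az":9.3,"jaw":1},{"tx":0,"ty":0,"tz":0,"ax":0,"ay":0,"az":9.3,"jaw":1}]'
python3 - <<'E'
from h import *
s,c,E=wrist(); print(s["ee_pos"],s["tcp_rot"],s["q"])
cv2.imwrite("pics/w2.png",c["color"][:,:,::-1]); np.savez("w2.npz",K=c["K"],E=E,color=c["color"])
E
```

```text
time: 2.7
ee_pos: [0.5048, -0.1743, 0.2311]
tcp_rot: [-180.0, -0.0, 106.6]
wrist_force: [-0.0, -0.6, 0.4]
opening: 0.0856
grasp_force: 0.0
[ 0.50479729 -0.17426085  0.23110562] [-1.79982323e+02 -1.13609560e-02  1.06617027e+02] [-1.90445900e+01  2.78988484e+00  7.74800234e+00  9.49791033e+01
 -1.07538926e-03  5.43383819e+01]
```

View pics/w2.png

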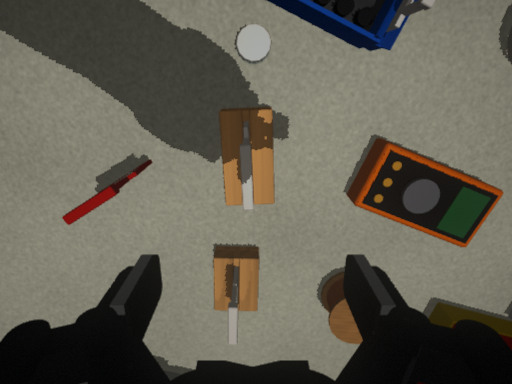

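Wrist view: the wide stand spans about (222..273, 108..205), and the white/grey handle runs from about (246,125) to (248,208), part of it in shadow. The narrow stand is at (236,280). I'll zoom in with the predicted bar marked.

Run:
```python
from h import *
w=dict(np.load("w2.npz")); E=w["E"]
im=w["color"].copy(); P=[]
y=np.radians(17); u=np.array([-np.sin(y),np.cos(y),0])
for k in(-.03,.03):
    p=np.array([.5045,-.1745,.101])+k*u; P.append(proj(w,p,E)); print(P[-1])
for L,z in (([(248,207),(246,127)],.101),([(222,109),(272,109),(274,204),(225,205)],.03)):
    q=np.array([plane(w,x,z,E)[:2] for x in L]); print(q.round(4),q.mean(0))
big=cv2.resize(im[95:220,200:300],None,fx=4.5,fy=4.5,interpolation=cv2.INTER_CUBIC)
for p in P: cv2.circle(big,tuple(int(v) for v in ((p-[200,95])*4.5)),4,(255,0,0),1)
cv2.imwrite("pics/w2c.png",cv2.convertScaleAbs(big[:,:,::-1],alpha=1.5))
```

```text
[252.35067956 210.10321109]
[251.80367762 145.21322244]
[[ 0.5086 -0.2014]
 [ 0.4867 -0.1324]] [ 0.49763634 -0.16689559]
[[ 0.4592 -0.1319]
 [ 0.5089 -0.1172]
 [ 0.5433 -0.2175]
 [ 0.4899 -0.2347]] [ 0.50032571 -0.17531209]
```

View pics/w2c.png

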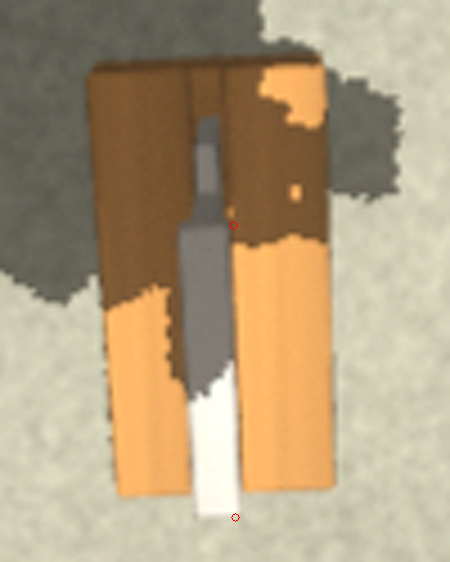

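The bar's top runs from crop (218,515) to (205,225), which is pixels (248.4,209.4) to (245.6,145). That is about 4 mm left of the prediction.

Run:
```python
from h import *
w=dict(np.load("w2.npz")); E=w["E"]
q=np.array([plane(w,x,.101,E) for x in [(248.4,209.4),(245.6,145)]]); d=q[1]-q[0]
yaw=np.degrees(np.arctan2(-d[0],d[1])); print(q,q.mean(0),np.linalg.norm(d),yaw)
s=telemetry.get_obs(); Rt=R.from_euler("xyz",s["tcp_rot"],degrees=True).as_matrix()
t=np.array([*q.mean(0)[:2],.077]); print("tool shift",Rt.T@(t-s["ee_pos"]),"az",s["tcp_rot"][2]-(90+yaw))
```

```text
[[ 0.50961008 -0.20355223  0.101     ]
 [ 0.49059891 -0.14714414  0.101     ]] [ 0.5001045  -0.17534818  0.101     ] 0.05952560477621463 18.62531759817836
tool shift [ 0.00023828 -0.00477114  0.15409981] az -2.446087800574034
```

```bash
python3 -m handwheel '[{"tx":0,"ty":-0.004,"tz":0,"ax":0,"ay":0,"az":-2,"jaw":1},{"tx":0,"ty":0,"tz":0.02,"ax":0,"ay":0,"az":0,"jaw":1},{"tx":0,"ty":0,"tz":0.02,"ax":0,"ay":0,"az":0,"jaw":1},{"tx":0,"ty":0,"tz":0.02,"ax":0,"ay":0,"az":0,"jaw":1},{"tx":0,"ty":0,"tz":0.02,"ax":0,"ay":0,"az":0,"jaw":1},{"tx":0,"ty":0,"tz":0.02,"ax":0,"ay":0,"az":0,"jaw":1},{"tx":0,"ty":0,"tz":0.02,"ax":0,"ay":0,"az":0,"jaw":1},{"tx":0,"ty":0,"tz":0.02,"ax":0,"ay":0,"az":0,"jaw":1},{"tx":0,"ty":0,"tz":0.014,"ax":0,"ay":0,"az":0,"jaw":1},{"tx":0,"ty":0,"tz":0,"ax":0,"ay":0,"az":0,"jaw":1}]'
python3 -m handwheel '[{"tx":0,"ty":0,"tz":0,"ax":0,"ay":0,"az":0,"jaw":-1},{"tx":0,"ty":0,"tz":0,"ax":0,"ay":0,"az":0,"jaw":-1},{"tx":0,"ty":0,"tz":0,"ax":0,"ay":0,"az":0,"jaw":-1},{"tx":0,"ty":0,"tz":0,"ax":0,"ay":0,"az":0,"jaw":-1},{"tx":0,"ty":0,"tz":0,"ax":0,"ay":0,"az":0,"jaw":-1},{"tx":0,"ty":0,"tz":0,"ax":0,"ay":0,"az":0,"jaw":-1},{"tx":0,"ty":0,"tz":0,"ax":0,"ay":0,"az":0,"jaw":-1},{"tx":0,"ty":0,"tz":0,"ax":0,"ay":0,"az":0,"jaw":-1},{"tx":0,"ty":0,"tz":0,"ax":0,"ay":0,"az":0,"jaw":-1},{"tx":0,"ty":0,"tz":0,"ax":0,"ay":0,"az":0,"jaw":-1}]' 60
```

```text
time: 4.0
ee_pos: [0.5005, -0.1752, 0.0764]
tcp_rot: [-179.9, -0.1, 109.0]
wrist_force: [0.7, 0.1, 0.3]
opening: 0.0854
grasp_force: 0.0
time: 5.25
ee_pos: [0.5012, -0.1755, 0.0776]
tcp_rot: [180.0, 0.0, 108.9]
wrist_force: [-0.7, -0.4, 5.7]
opening: 0.0087
grasp_force: 59.2
```

```bash
python3 -m handwheel '[{"tx":0,"ty":0,"tz":-0.01,"ax":0,"ay":0,"az":0,"jaw":-1},{"tx":0,"ty":0,"tz":-0.01,"ax":0,"ay":0,"az":0,"jaw":-1},{"tx":0,"ty":0,"tz":-0.015,"ax":0,"ay":0,"az":0,"jaw":-1},{"tx":0,"ty":0,"tz":-0.02,"ax":0,"ay":0,"az":0,"jaw":-1},{"tx":0,"ty":0,"tz":-0.025,"ax":0,"ay":0,"az":0,"jaw":-1},{"tx":0,"ty":0,"tz":-0.025,"ax":0,"ay":0,"az":0,"jaw":-1},{"tx":0,"ty":0,"tz":-0.025,"ax":0,"ay":0,"az":0,"jaw":-1},{"tx":0,"ty":0,"tz":-0.01,"ax":0,"ay":0,"az":0,"jaw":-1},{"tx":0,"ty":0,"tz":0,"ax":0,"ay":0,"az":0,"jaw":-1},{"tx":0,"ty":0,"tz":0,"ax":0,"ay":0,"az":0,"jaw":-1}]'
python3 - <<'E'
from h import *
s,c,E=wrist(); print(s["ee_pos"],s["tcp_rot"])
cv2.imwrite("pics/w3.png",c["color"][:,:,::-1]); np.savez("w3.npz",K=c["K"],E=E,color=c["color"],T=s["ee_pos"])
Rt=R.from_euler("xyz",s["tcp_rot"],degrees=True).as_matrix()
y=np.radians(6); 
t=np.array([.509+.0645*np.cos(y),.331+.0645*np.sin(y),s["ee_pos"][2]]); print(t,np.linalg.norm(t[:2]),Rt.T@(t-s["ee_pos"]),"az",s["tcp_rot"][2]-96)
E
```

```text
time: 6.5
ee_pos: [0.5008, -0.1753, 0.2163]
tcp_rot: [-179.9, -0.0, 108.9]
wrist_force: [0.2, -0.4, -1.2]
opening: 0.0089
grasp_force: 58.6
[ 0.5007813  -0.17531512  0.21629664] [-1.79938577e+02 -4.92669168e-02  1.08928538e+02]
[0.57314666 0.33774209 0.21629664] 0.6652569526317194 [4.61838404e-01 2.34882324e-01 1.45321039e-04] az 12.928537509228065
```

View pics/w3.png

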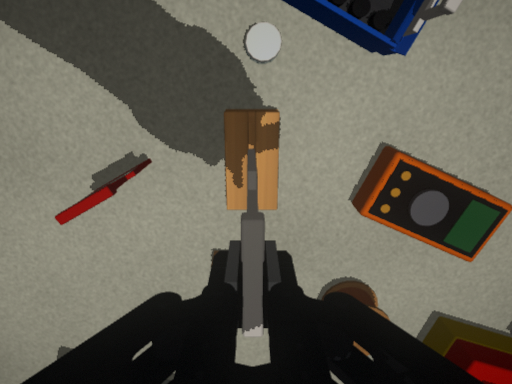

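The holder is held square in the fingers, with its bar from (254,213) to (252,332). The stand is empty and nothing else has moved.

```bash
python3 -m handwheel '[{"tx":0.046,"ty":0.0185,"tz":0,"ax":0,"ay":0,"az":0,"jaw":-1},{"tx":0.046,"ty":0.0185,"tz":0,"ax":0,"ay":0,"az":0,"jaw":-1},{"tx":0.046,"ty":0.0185,"tz":0,"ax":0,"ay":0,"az":0,"jaw":-1},{"tx":0.046,"ty":0.0185,"tz":0,"ax":0,"ay":0,"az":0,"jaw":-1},{"tx":0.046,"ty":0.0185,"tz":0,"ax":0,"ay":0,"az":0,"jaw":-1},{"tx":0.046,"ty":0.0185,"tz":0,"ax":0,"ay":0,"az":0,"jaw":-1},{"tx":0.046,"ty":0.0185,"tz":0,"ax":0,"ay":0,"az":0,"jaw":-1},{"tx":0.046,"ty":0.0185,"tz":0,"ax":0,"ay":0,"az":0,"jaw":-1},{"tx":0.046,"ty":0.0185,"tz":0,"ax":0,"ay":0,"az":0,"jaw":-1},{"tx":0.046,"ty":0.0185,"tz":0,"ax":0,"ay":0,"az":0,"jaw":-1}]'
python3 -m handwheel '[{"tx":0,"ty":0,"tz":0,"ax":0,"ay":0,"az":6.5,"jaw":-1},{"tx":0,"ty":0,"tz":0,"ax":0,"ay":0,"az":6.4,"jaw":-1},{"tx":0,"ty":0,"tz":0,"ax":0,"ay":0,"az":0,"jaw":-1},{"tx":0,"ty":0,"tz":0,"ax":0,"ay":0,"az":0,"jaw":-1},{"tx":0,"ty":0,"tz":0,"ax":0,"ay":0,"az":0,"jaw":-1},{"tx":0,"ty":0,"tz":0,"ax":0,"ay":0,"az":0,"jaw":-1},{"tx":0,"ty":0,"tz":0,"ax":0,"ay":0,"az":0,"jaw":-1},{"tx":0,"ty":0,"tz":0,"ax":0,"ay":0,"az":0,"jaw":-1},{"tx":0,"ty":0,"tz":0,"ax":0,"ay":0,"az":0,"jaw":-1},{"tx":0,"ty":0,"tz":0,"ax":0,"ay":0,"az":0,"jaw":-1}]'
python3 - <<'E'
from h import *
s,c,E=wrist(); print(s["ee_pos"],s["tcp_rot"])
np.savez("w4.npz",K=c["K"],E=E,color=c["color"],T=s["ee_pos"],rot=s["tcp_rot"])
cv2.imwrite("pics/w4.png",cv2.resize(c["color"],(800,600),interpolation=cv2.INTER_CUBIC)[:,:,::-1])
w=dict(np.load("w3.npz")); b=np.array([plane(w,x,w["T"][2]+.0235,w["E"]) for x in [(252.5,332),(254,213)]])-w["T"]
Rt=R.from_euler("xyz",[180,0,108.93],degrees=True).as_matrix(); print("bar in tool",b@Rt)
E
```

```text
time: 7.8
ee_pos: [0.5265, 0.3212, 0.2164]
tcp_rot: [-179.9, 0.0, 108.9]
wrist_force: [1.4, -0.5, -0.0]
opening: 0.0088
grasp_force: 58.6
time: 9.05
ee_pos: [0.5269, 0.3197, 0.2173]
tcp_rot: [-180.0, -0.0, 96.0]
wrist_force: [-0.4, 1.0, -0.7]
opening: 0.0093
grasp_force: 58.7
[0.52685568 0.31971398 0.21728223] [-1.79999993e+02 -7.81327269e-04  9.60275817e+01]
bar in tool [[-2.66383629e-02  2.73202249e-05 -2.35000000e-02]
 [ 3.31305388e-02  6.88391765e-04 -2.35000000e-02]]
```

View pics/w4.png

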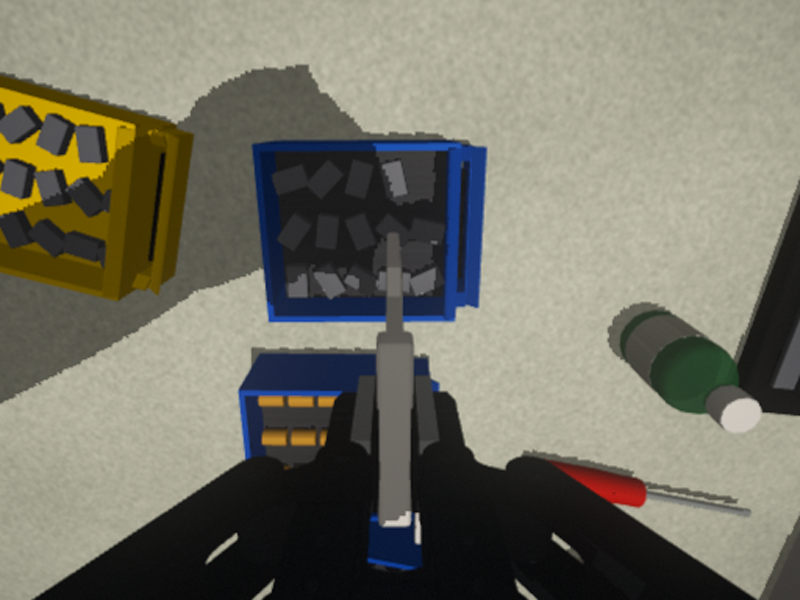

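Over the empty bin: its rim corners in the 800×600 picture are about (254,143), (457,143), (456,320) and (268,321), and the channel is to the right at x≈465, y 150–300. I'll take one zoom to read the edges.

Run:
```python
import numpy as np,cv2
im=np.load("w4.npz")["color"][82:212,155:320]
b=cv2.resize(im,None,fx=4.6,fy=4.6,interpolation=cv2.INTER_CUBIC)
cv2.imwrite("pics/w4c.png",cv2.convertScaleAbs(b[:,:,::-1],alpha=1.6))
```

```text
(no output)
```

View pics/w4c.png

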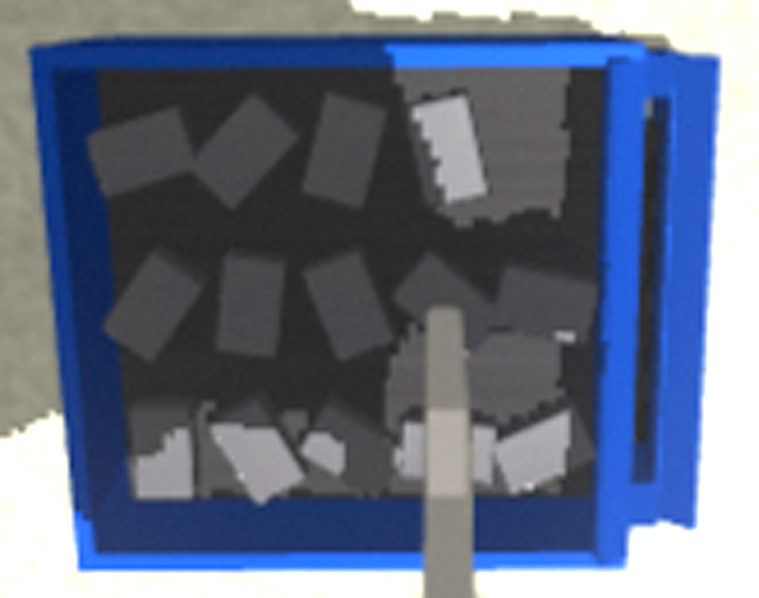

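The zoom shows the lip's inner straight edge from (669,95) to (654,485), and the rim's outer +x edge from (648,47) to (627,569). The left rim corners are at (32,47) and (80,570).

Run:
```python
from h import *
w=dict(np.load("w4.npz")); E=w["E"]
f=lambda L,z:np.array([plane(w,(x/4.6+155,y/4.6+82),z,E)[:2] for x,y in L])
Y=lambda d:np.degrees(np.arctan2(-d[0],d[1]))
lip=f([(654,485),(669,95)],.034); rim=f([(80,570),(627,569),(648,47),(32,47)],.064); fl=f([(695,525),(721,58)],.041)
print("lip",lip.round(4),np.linalg.norm(lip[1]-lip[0]),Y(lip[1]-lip[0]))
print("rim",rim.round(4),np.linalg.norm(np.diff(rim,axis=0),axis=1),Y(rim[2]-rim[1]),Y(rim[3]-rim[0]),np.degrees(np.arctan2(*(rim[1]-rim[0])[::-1])),np.degrees(np.arctan2(*(rim[2]-rim[3])[::-1])))
print("flare",np.linalg.norm(fl[1]-fl[0]),Y(fl[1]-fl[0]))
for yw in(5,6.5):
    y=np.radians(yw);e=np.array([np.cos(y),np.sin(y)])
    print(yw,"channel from lip",lip.mean(0)-.0045*e,"from rim",rim.mean(0)+.0645*e,"flare",fl.mean(0))
```

```text
lip [[0.5771 0.2984]
 [0.5672 0.3854]] 0.08753840257064807 6.496138984177746
rim [[0.4519 0.2762]
 [0.5688 0.2887]
 [0.5574 0.3955]
 [0.4403 0.3833]] [0.11752803 0.10741916 0.11766572] 6.10037048327926 6.173438377904147 6.08495368387244 5.9573269552324195
flare 0.10272069867206177 6.111398831425035
5 channel from lip [0.56768817 0.3415449 ] from rim [0.56884982 0.34154213] flare [0.58117336 0.34317815]
6.5 channel from lip [0.56769998 0.34142768] from rim [0.56868064 0.34322219] flare [0.58117336 0.34317815]
```

```bash
python3 -m handwheel '[{"tx":0.0073,"ty":0.0217,"tz":0,"ax":0,"ay":0,"az":0,"jaw":-1},{"tx":0.0073,"ty":0.0217,"tz":0,"ax":0,"ay":0,"az":0,"jaw":-1},{"tx":0,"ty":0,"tz":0.017,"ax":0,"ay":0,"az":0,"jaw":-1},{"tx":0,"ty":0,"tz":0.017,"ax":0,"ay":0,"az":0,"jaw":-1},{"tx":0,"ty":0,"tz":0.017,"ax":0,"ay":0,"az":0,"jaw":-1},{"tx":0,"ty":0,"tz":0.017,"ax":0,"ay":0,"az":0,"jaw":-1},{"tx":0,"ty":0,"tz":0.017,"ax":0,"ay":0,"az":0,"jaw":-1},{"tx":0,"ty":0,"tz":0.016,"ax":0,"ay":0,"az":0,"jaw":-1},{"tx":0,"ty":0,"tz":0,"ax":0,"ay":0,"az":0,"jaw":-1},{"tx":0,"ty":0,"tz":0,"ax":0,"ay":0,"az":0,"jaw":-1}]'
python3 - <<'E'
from h import *
s,c,E=wrist(); print(s["ee_pos"],s["tcp_rot"],s["wrist_force"],s["torque"])
a=c["color"][60:384,100:420]; b=optics.camera("scene")["color"][130:200,320:410]; 
a=cv2.resize(a,(425,430)); b=cv2.resize(b,(370,288),interpolation=cv2.INTER_CUBIC)
o=np.zeros((430,800,3),np.uint8); o[:,:425]=a; o[:288,430:]=b
cv2.imwrite("pics/w5.png",cv2.convertScaleAbs(o[:,:,::-1],alpha=1.4))
E
```

```text
time: 10.35
ee_pos: [0.5687, 0.3389, 0.1169]
tcp_rot: [180.0, -0.0, 96.0]
wrist_force: [0.3, 0.6, -0.4]
opening: 0.0087
grasp_force: 58.7
[0.56865136 0.33890958 0.11688257] [ 1.79961039e+02 -1.72633358e-02  9.60273981e+01] [ 0.25472111  0.62140725 -0.43999095] [-0.02003285 -0.0119278  -0.04518676]
```

View pics/w5.png

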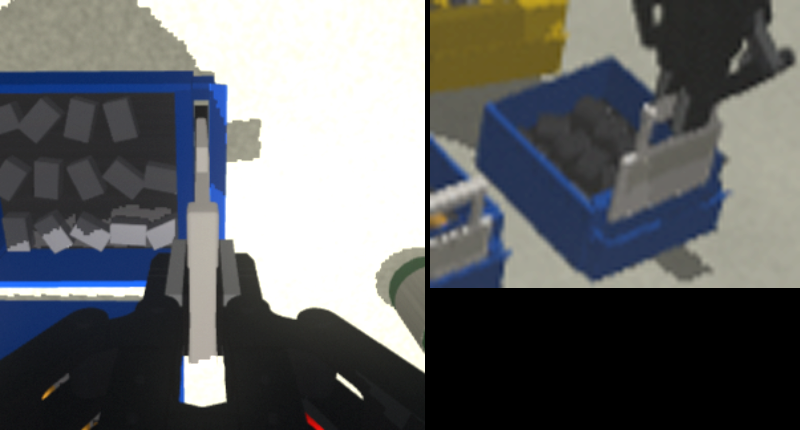

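The plate, at (202,150), lines up with the dark slot at (201,112). It sits just outside the rim and above the lip in both views, so I'll push it in.

```bash
python3 -m handwheel '[{"tx":0,"ty":0,"tz":0.003,"ax":0,"ay":0,"az":0,"jaw":-1},{"tx":0,"ty":0,"tz":0.003,"ax":0,"ay":0,"az":0,"jaw":-1},{"tx":0,"ty":0,"tz":0.003,"ax":0,"ay":0,"az":0,"jaw":-1},{"tx":0,"ty":0,"tz":0.003,"ax":0,"ay":0,"az":0,"jaw":-1},{"tx":0,"ty":0,"tz":0.003,"ax":0,"ay":0,"az":0,"jaw":-1},{"tx":0,"ty":0,"tz":0.003,"ax":0,"ay":0,"az":0,"jaw":-1},{"tx":0,"ty":0,"tz":0.003,"ax":0,"ay":0,"az":0,"jaw":-1},{"tx":0,"ty":0,"tz":0,"ax":0,"ay":0,"az":0,"jaw":-1},{"tx":0,"ty":0,"tz":0,"ax":0,"ay":0,"az":0,"jaw":-1},{"tx":0,"ty":0,"tz":0,"ax":0,"ay":0,"az":0,"jaw":-1}]' 100
```

```text
time: 11.7
ee_pos: [0.5685, 0.3388, 0.0954]
tcp_rot: [180.0, -0.0, 96.0]
wrist_force: [-0.5, 0.6, -1.5]
opening: 0.0074
grasp_force: 97.6
```

```bash
python3 -m handwheel '[{"tx":0,"ty":0,"tz":0.002,"ax":0,"ay":0,"az":0,"jaw":-1},{"tx":0,"ty":0,"tz":0.002,"ax":0,"ay":0,"az":0,"jaw":-1},{"tx":0,"ty":0,"tz":0.002,"ax":0,"ay":0,"az":0,"jaw":-1},{"tx":0,"ty":0,"tz":0.002,"ax":0,"ay":0,"az":0,"jaw":-1},{"tx":0,"ty":0,"tz":0.002,"ax":0,"ay":0,"az":0,"jaw":-1},{"tx":0,"ty":0,"tz":0.002,"ax":0,"ay":0,"az":0,"jaw":-1},{"tx":0,"ty":0,"tz":0.001,"ax":0,"ay":0,"az":0,"jaw":-1},{"tx":0,"ty":0,"tz":0,"ax":0,"ay":0,"az":0,"jaw":-1},{"tx":0,"ty":0,"tz":0,"ax":0,"ay":0,"az":0,"jaw":-1},{"tx":0,"ty":0,"tz":0,"ax":0,"ay":0,"az":0,"jaw":-1}]'
```

```text
time: 12.95
ee_pos: [0.5688, 0.3389, 0.0833]
tcp_rot: [179.9, -0.0, 96.0]
wrist_force: [-0.1, -1.2, 8.6]
opening: 0.008
grasp_force: 98.8
```

```bash
python3 -m handwheel '[{"tx":0,"ty":0,"tz":0.001,"ax":0,"ay":0,"az":0,"jaw":-1},{"tx":0,"ty":0,"tz":0,"ax":0,"ay":0,"az":0,"jaw":-1},{"tx":0,"ty":0,"tz":0.001,"ax":0,"ay":0,"az":0,"jaw":-1},{"tx":0,"ty":0,"tz":0,"ax":0,"ay":0,"az":0,"jaw":-1},{"tx":0,"ty":0,"tz":0,"ax":0,"ay":0,"az":0,"jaw":-1},{"tx":0,"ty":0,"tz":0,"ax":0,"ay":0,"az":0,"jaw":-1},{"tx":0,"ty":0,"tz":0,"ax":0,"ay":0,"az":0,"jaw":-1},{"tx":0,"ty":0,"tz":0,"ax":0,"ay":0,"az":0,"jaw":-1},{"tx":0,"ty":0,"tz":0,"ax":0,"ay":0,"az":0,"jaw":-1},{"tx":0,"ty":0,"tz":0,"ax":0,"ay":0,"az":0,"jaw":-1}]'
```

```text
time: 14.2
ee_pos: [0.5691, 0.339, 0.0817]
tcp_rot: [179.9, -0.0, 96.0]
wrist_force: [-0.7, -0.6, 9.8]
opening: 0.0082
grasp_force: 99.1
```

```bash
python3 -m handwheel '[{"tx":0,"ty":0,"tz":0.001,"ax":0,"ay":0,"az":0,"jaw":-1},{"tx":0,"ty":0,"tz":0,"ax":0,"ay":0,"az":0,"jaw":-1},{"tx":0,"ty":0,"tz":0.001,"ax":0,"ay":0,"az":0,"jaw":-1},{"tx":0,"ty":0,"tz":0,"ax":0,"ay":0,"az":0,"jaw":-1},{"tx":0,"ty":0,"tz":0,"ax":0,"ay":0,"az":0,"jaw":-1},{"tx":0,"ty":0,"tz":0,"ax":0,"ay":0,"az":0,"jaw":-1},{"tx":0,"ty":0,"tz":0,"ax":0,"ay":0,"az":0,"jaw":-1},{"tx":0,"ty":0,"tz":0,"ax":0,"ay":0,"az":0,"jaw":-1},{"tx":0,"ty":0,"tz":0,"ax":0,"ay":0,"az":0,"jaw":-1},{"tx":0,"ty":0,"tz":0,"ax":0,"ay":0,"az":0,"jaw":-1}]'
```

```text
time: 15.45
ee_pos: [0.5697, 0.3392, 0.0816]
tcp_rot: [179.7, -0.1, 96.0]
wrist_force: [-1.8, -1.9, 18.5]
opening: 0.0078
grasp_force: 100.3
```

The force doubled to 18.5 N with no further travel, at TCP z 0.0816 against about 0.081 expected. The holder is on its hard stop.

```bash
python3 -c "
from workcell import workorder
print(workorder.job_done())"
```

```text
the job is handed in; nothing more can be done
None
```

I handed the job in at about 15.5 s of the 45 s, with the wide label holder still gripped and pressed onto the hard stop in the empty bin's channel (about 18 N downward). The judge gave no result back.

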